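# Clock a gear unit's end cover onto its dowel pin and hold it home against the wave spring

### The arm

A 7-joint arm with a two-finger parallel gripper is mounted at the origin on the work surface. World frame = base frame: x ahead of the robot, y to its left, z up, the work surface at z = 0. Lengths are in mm, angles in rad, forces in N, time in s.
With the tool pointing down it reaches from about 400 to 850 mm from the base axis. Payload 4.4 kg.
Tool frame: the origin (TCP) lies midway between the tips of the shut fingers; the grasp point (between the pads) lies 19 mm behind it; z points along the fingers, x is the direction in which the jaws open and shut, and the axes are right-handed (so a half turn about z gives the same grasp; the last joint's range is limited). The gripper opens to 94 mm and grips with 3 to 60 N. Pads are 16 mm wide; open, the fingers measure 119 mm over their backs; the gripper's body (75 mm by 177 mm) begins 78 mm behind the grasp point.
Start: joints at [1.269, 0.628, 0.038, 1.517, -0.027, 0.996, -0.02], TCP at [151.882, -632.021, 205.478] pointing down, gripper open.
Joint ranges: [-3.06, 3.06], [-0.37, 2.12], [-1.25, 1.32], [0.18, 2.47], [-1.1, 4.24], [0.23, 1.98], [-2.94, 2.94]. Speed limits (rad/s): [2.57, 2.57, 3.14, 3.14, 3.14, 3.14, 3.14].

### API

Orientations are given as a 3x3 rotation matrix whose columns are the frame's x, y, z axes.
In Python, from station import ctrl gives the robot as it stands.
- The arm moves only by the tool step_arm, never from a script. Its argument "motion" is a list that holds one entry, the list of rows, each a list of 5 numbers: the gripper command: -1 is shut, 1 is fully open, values between are in proportion, then the shift along the world's x, y, z each as a share of 0.15 m, from -1 to 1, then the turn about the world's z as a share of 360 degrees, from -1 to 1. A call has 1 to 12 rows; each row is the pose to reach, as a shift and turn from the pose commanded when the call began, turning the shorter way round; what a row does not reach only later rows make up. A row lasts 1/8 s, in which the tool goes at most 62.5 mm and 10.7 degrees, less where a joint would pass 70% of its speed; a pose out of reach is approached as far as the arm can. A call with a number of a shift or a turn outside -1 to 1 is refused whole. A call with a gripper value outside its range is refused whole. The fingers move at their own pace and stop on an object; "grip_force" is the grip in N (left out, the last holds). Time passes only in rows, so rows that repeat a pose let the fingers close. It gives the time, the measured TCP pose, the force and the opening at its end, in the units of the state.
- ctrl.observe(): the state, without advancing time (a new reading comes with each control period).
- ctrl.camera(name): name is "scene" or "top" or "wrist"; returns the picture (384x512x3 uint8, blue, green, red); there is no depth.
- ctrl.calibration(name): a dict with "camera_matrix" (3x3 intrinsics, pixels), "R" (3x3) and "t" (3): a world point X has camera coordinates R X + t. Camera axes: x right, y down, z forward; pixel columns grow to the right and rows downward; lengths in mm; the calibration is good to about 2 mm. A picture is of the moment at which its call begins: read the wrist's pose just before it. calibration takes no time and is no camera call; for the wrist camera it gives the pose at the moment of the call.
- ctrl.job_done(): hands the job in, once; it reports no verdict.
The state is a dict: "t": time; "q": joint angles; "qd": joint speeds; "effort": joint torques, N m; "ee_pos": TCP position; "ee_rot": TCP orientation; "force": force on the tool from outside, world axes, zero at the start; "ft_torque": the same for the moment, N m; "finger_gap": opening from 0.0 (shut) to 1.0 (fully open).
Only numpy, scipy, OpenCV 4.12 (cv2) and the standard library are available. Lean on these libraries where they do the work, as an engineer would, in place of code of your own. Each camera call takes 0.05 s, during which the arm holds its last target.

### The job

Close the gear unit standing on the bench: with a fingertip, turn the loose ribbed cover on top of it until the notch in the cover's rim stands over the dowel pin in the housing face, then press the cover down against its spring until it is fully home on the face. Do not lift the cover out, do not force it down hard while the notch is away from the pin, and leave the other things on the bench where they are. Finish while still holding the cover pressed home with the fingertips, so that a workmate can start the screws.

Things in the scene. Friction and masses are not known exactly. Their poses are not given: they have to be found in the camera images.
- housing: Gear unit, fixed upright on the bench: cream round casting 110 mm tall, foot 168 mm across, top flange 148 mm across with a flat bare-steel face at z = 110 mm and a 62 mm bore. A square motor adapter sticks out of the barrel to 103 mm from the axis towards local -x, up to z = 76 mm. Origin: centre of the underside on the bench, z up along the bore axis, local +x towards the dowel pin.
- pin (a point): Tip of the dowel pin standing on the housing's top face, 60 mm from the bore axis: 8 mm thick, 6 mm tall, the upper 3 mm a cone narrowing to 3.6 mm. Half of it stands outside the cover's edge, so it shows beside the rim from above. The point is the centre of its top, 6 mm above the face.
- cover: Loose bare-aluminium end cover, 0.4 kg: disc 120 mm across, 10 mm thick, with a 60 mm spigot, 14 mm long, underneath in the housing's bore (1 mm play all round): it turns easily and endlessly either way. It starts raised, its underside 8 mm above the face, 2 mm over the pin's tip. Origin: on its axis at the disc's underside; z up, x towards the notch.
- rib (a point): A place to push with a fingertip: outer part of one of the cover's three straight radial ribs, at its top, 42 mm from the cover's axis. Ribs are 8 mm wide, run from the centre boss to 54 mm from the axis and stand 14 mm above the disc's upper side; they lie at +60 (this one), 180 and -60 degrees from the notch (anticlockwise from above).
- notch (a point): Middle of the mouth of the only notch in the cover's rim, 60 mm from its axis, at the level of the disc's underside. The notch is 13 mm wide, 8 mm deep and cut right through. The cover goes down only with this point over the pin to within about 2.5 mm (the pin's cone draws it in from about 4 mm).
- boss_top (a point): Centre of the flat top of the cover's round centre boss, 40 mm across, 26 mm above the disc's underside: the place to press.
- wave_spring (a joint): Travel (m) of the wave spring hidden in the bore, on which the cover's spigot rests: 0 with the cover raised as found, 0.008 with it fully home, metal to metal on the housing face. It carries the cover's weight; pressing takes more force with depth, about 12 N to reach home, and the cover rises again if let go.
- bearing: Bystander: loose ball bearing lying flat, 62 mm across, 16 mm high. Origin: centre of the underside. To be left alone.
- wrench: Bystander: loose steel spanner, 180 mm long, 8 mm thick, lying flat along its x axis. Origin: middle of the underside. To be left alone.
- grease_pot: Bystander: loose grey round pot with lid, 80 mm across, 66 mm high. Origin: centre of the underside. To be left alone.
- screw_tray: Bystander: loose black tray of cap screws, 110 x 85 x 30 mm. Origin: centre of the underside. To be left alone.

How it is judged:
By the outcome, as a careful person would: the job done as asked, in the order asked, and still so for the second after the job is handed in, while the arm keeps its last pose, push and grip.
It also fails if it takes over 64 s, if anything falls off the work surface, if the arm or the gripper's body presses on something with over 40 N, if the wrist force passes 120 N, or if a joint passes its speed limit or range.

## Working session

There is one attempt and no reset: what is moved stays moved. The work goes in short steps, Python scripts to look and compute and a tool call to move; the robot and the scene stay as the last step left them, time stands still between calls to the robot, and variables do not carry over. Pictures are saved under pics/ and viewed, and the job is handed in when it is done.

Besides the shell and the picture viewer there is one more tool, called after "Call:" as name(argument=value, ...), one argument or row to a line, values as JSON. step_arm: Moves the arm, as the interface text tells. Shift numbers are shares of 0.15 m and turn numbers shares of 360 degrees, none past 1 either way. Its arguments: {"type":"object","properties":{"motion":{"type":"array","items":{"type":"array","items":{"type":"array","items":{"type":"number","minimum":-1,"maximum":1}}}},"grip_force":{"type":"number"}},"required":["motion"]}

```bash
mkdir -p pics; ls
python3 - <<'E'
from station import ctrl
import cv2
s=ctrl.observe(); print(s)
for n in ["scene","top","wrist"]:
    print(n,ctrl.calibration(n)); cv2.imwrite(f"pics/{n}0.png",ctrl.camera(n))
E
```

```text
pics
{'t': 0.0, 'q': array([ 1.26918337,  0.6293439 ,  0.03844089,  1.51834155, -0.02700011,
        0.99629007, -0.02000556]), 'qd': array([-9.02355145e-04, -5.07088187e-04, -1.25295176e-03,  6.59325927e-04,
        1.52328335e-05,  9.40629959e-04,  8.22010316e-04]), 'effort': array([-8.92471871e-04, -5.49741340e+01,  1.14343956e+00, -1.86633575e+01,
       -5.21778606e-02,  2.38557905e-02,  1.85074796e-04]), 'ee_pos': array([ 151.73751992, -631.36657263,  204.56400688]), 'ee_rot': array([[ 2.33629047e-01, -9.72325696e-01, -4.58236487e-04],
       [-9.72324016e-01, -2.33629495e-01,  1.80774099e-03],
       [-1.86477057e-03,  2.32135372e-05, -9.99998261e-01]]), 'force': array([-0.40007584, -0.2756045 ,  0.53515117]), 'ft_torque': array([ 0.00106792, -0.01589348, -0.0213683 ]), 'finger_gap': 1.0026500553795057}
scene {'camera_matrix': array([[406.51903923,   0.        , 251.88331562],
       [  0.        , 406.51903923, 195.63738271],
       [  0.        ,   0.        ,   1.        ]]), 'R': array([[ 1.69243290e-01,  9.85574174e-01, -5.07035499e-04],
       [ 6.53235839e-01, -1.125591
[... 219 characters left out ...]

       [  0.        , 388.48217078, 187.37424143],
       [  0.        ,   0.        ,   1.        ]]), 'R': array([[ 0.00120925, -0.9996831 , -0.02514442],
       [-0.98440222,  0.00323361, -0.17590287],
       [ 0.17592843,  0.02496493, -0.98408635]]), 't': array([-15.6655088 , 597.93745812, 958.64153968])}
wrist {'camera_matrix': array([[316.36776603,   0.        , 255.32257678],
       [  0.        , 316.36776603, 191.78783495],
       [  0.        ,   0.        ,   1.        ]]), 'R': array([[ 0.23277238, -0.97253022, -0.00141341],
       [-0.9410771 , -0.22561032,  0.25194022],
       [-0.24533835, -0.0573146 , -0.96774177]]), 't': array([-650.06720309,  -25.46499976,  391.21950269])}
```

View pics/scene0.png

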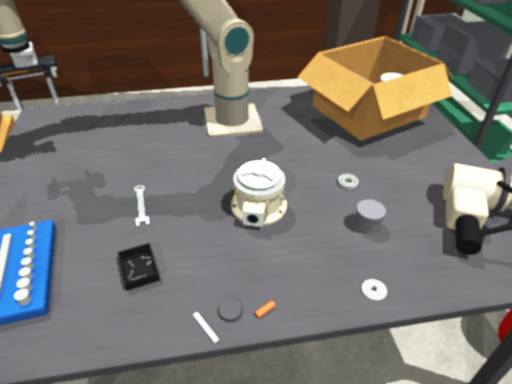

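View pics/top0.png

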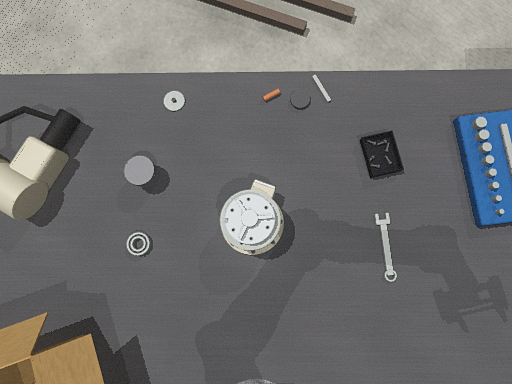

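View pics/wrist0.png

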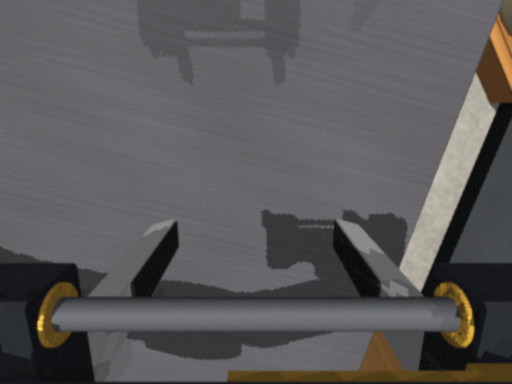

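```bash
cat > h.py <<'E'
import numpy as np,cv2
from station import ctrl
def ray(c,u,v):
    K,R,t=c["camera_matrix"],np.array(c["R"]),np.array(c["t"])
    d=R.T@np.linalg.solve(K,[u,v,1.]); o=-R.T@t; return o,d
def atz(c,u,v,z):
    o,d=ray(c,u,v); return o+d*(z-o[2])/d[2]
def proj(c,X):
    p=c["camera_matrix"]@(np.array(c["R"])@np.array(X,float)+c["t"]); return p[:2]/p[2]
def tri(obs):
    A=np.zeros((3,3));b=np.zeros(3)
    for c,u,v in obs:
        o,d=ray(c,u,v); d=d/np.linalg.norm(d);P=np.eye(3)-np.outer(d,d);A+=P;b+=P@o
    X=np.linalg.solve(A,b); return X,[proj(c,X)-[u,v] for c,u,v in obs]
E
python3 - <<'E'
import cv2
a=cv2.imread("pics/top0.png")[170:265,205:305]; cv2.imwrite("pics/topc.png",cv2.resize(a,None,fx=6,fy=6,interpolation=cv2.INTER_CUBIC))
a=cv2.imread("pics/scene0.png")[150:230,220:300]; cv2.imwrite("pics/scenec.png",cv2.resize(a,None,fx=7,fy=7,interpolation=cv2.INTER_CUBIC))
E
```

```text
(no output)
```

View pics/topc.png

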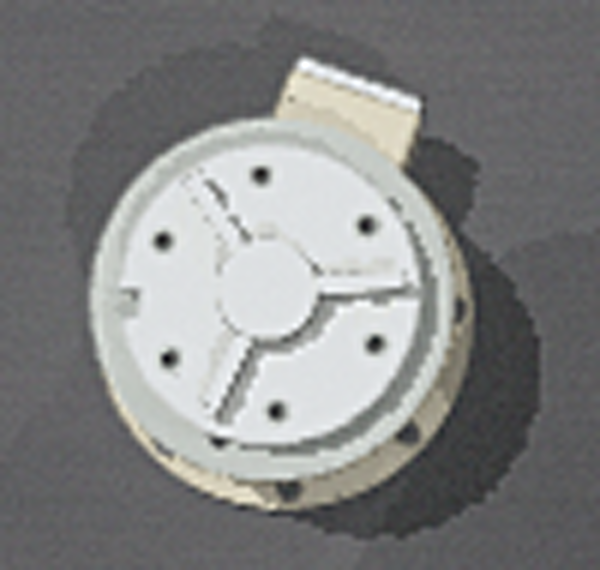

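View pics/scenec.png

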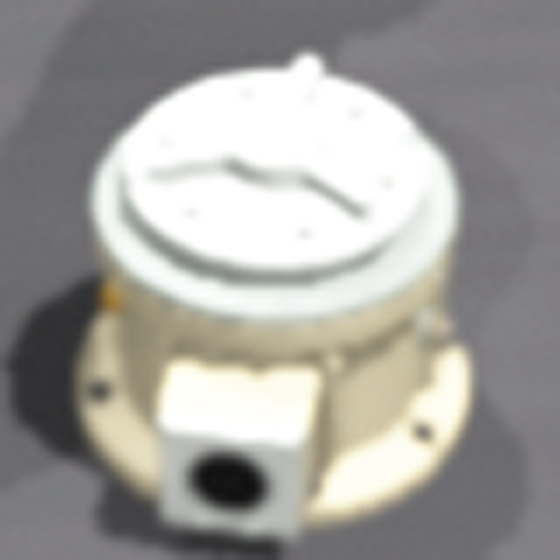

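Run:
```python
from h import *
T=ctrl.calibration("top");S=ctrl.calibration("scene");W=ctrl.calibration("wrist")
f=lambda x,y:(205+x/6,170+y/6)
C=atz(T,*f(267,288),144);print("boss",C)
print("disc c",atz(T,*f(272,292),128))
N=atz(T,*f(128,300),128);print("notch",N, np.degrees(np.arctan2(*(N-C)[1::-1])))
for p in [(205,185),(410,283),(225,405)]:
    r=atz(T,*f(*p),142)-C; print(np.degrees(np.arctan2(r[1],r[0])),np.linalg.norm(r[:2]))
for p in [(300,58),(422,105)]: print(atz(T,*f(*p),76))
print("pin?",atz(T,*f(218,437),113))
o=-np.array(W["R"]).T@W["t"]; print("wrist cam",o, ctrl.observe()["ee_pos"])
```

```text
boss [509.09938086  11.34083346 144.        ]
disc c [509.08811089  10.28406379 128.        ]
notch [505.98430155  67.37084663 128.        ] 93.18217565047321
31.30345208122802 47.75117416089199
-87.86150022360107 55.66121406024887
160.403459428971 47.87063776819042
[613.82882247   1.94795154  76.        ]
[593.34298695 -49.84559608  76.        ]
pin? [452.76148386  32.26393084 113.        ]
wrist cam [ 223.34482392 -615.58193841  384.2129424 ] [ 151.74806784 -631.54040723  204.77695671]
```

Call:
step_arm(
  motion=[
    [[-1, 0.6, 0.97, 0.3, 0.053], [-1, 0.6, 0.97, 0.3, 0.053], [-1, 0.6, 0.97, 0.3, 0.053], [-1, 0.6, 0.97, 0.3, 0.053]],
  ],
  grip_force=20,
)

```text
t: 0.65
ee_pos: [245.2, -483.5, 251.7]
ee_rot: [[0.544, -0.839, 0.002], [-0.839, -0.544, 0.0], [0.001, -0.002, -1.0]]
force: [0.1, -0.4, 0.7]
finger_gap: 0.611
```

Call:
step_arm(
  motion=[
    [[-1, 0.6, 0.97, 0.05, 0.053], [-1, 0.6, 0.97, 0.05, 0.053], [-1, 0.6, 0.97, 0.05, 0.053], [-1, 0.6, 0.97, 0.05, 0.053]],
  ],
)

```text
t: 1.15
ee_pos: [333.6, -339.0, 258.0]
ee_rot: [[0.788, -0.616, 0.001], [-0.616, -0.788, 0.001], [0.0, -0.001, -1.0]]
force: [-0.7, -0.1, 0.1]
finger_gap: 0.185
```

Call:
step_arm(
  motion=[
    [[-1, 0.6, 0.97, 0, 0.053], [-1, 0.6, 0.97, 0, 0.053], [-1, 0.6, 0.97, 0, 0.053], [-1, 0.6, 0.97, 0, 0.053]],
  ],
)

```text
t: 1.65
ee_pos: [423.5, -194.2, 257.8]
ee_rot: [[0.945, -0.326, 0.001], [-0.326, -0.945, 0.001], [0.0, -0.001, -1.0]]
force: [0.0, -1.1, -0.3]
finger_gap: 0.005
```

Call:
step_arm(
  motion=[
    [[-1, 0.58, 0.97, 0, 0.053], [-1, 0.58, 0.97, 0, 0.053], [-1, 0.58, 0.97, 0, 0.053], [-1, 0.58, 0.97, 0, 0.053], [-1, 0.58, 0.97, 0, 0.053]],
  ],
)

```text
t: 2.28
ee_pos: [508.3, -53.1, 257.3]
ee_rot: [[1.0, -0.007, -0.002], [-0.007, -1.0, -0.002], [-0.002, 0.002, -1.0]]
force: [0.1, -0.8, 0.1]
finger_gap: 0.006
```

Run:
```python
from h import *
s=ctrl.observe();print(s["t"],s["q"],s["ee_pos"],s["ee_rot"].round(3),s["finger_gap"])
import pickle;c=ctrl.calibration("wrist");a=ctrl.camera("wrist");pickle.dump(c,open("w1.pkl","wb"));cv2.imwrite("pics/w1.png",a)
```

```text
2.275 [ 0.36312132  0.39555201 -0.4413204   1.82131244  0.2025771   0.97061704
 -0.17032081] [508.32111786 -53.09060172 257.33606651] [[ 1.    -0.007 -0.002]
 [-0.007 -1.    -0.002]
 [-0.002  0.002 -1.   ]] 0.006007691378990801
```

View pics/w1.png

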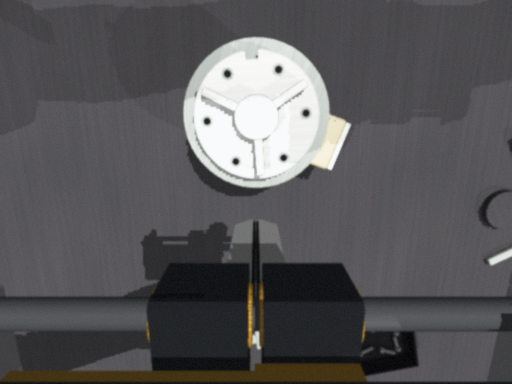

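Run:
```python
import cv2
a=cv2.imread("pics/w1.png")[30:195,175:355]; cv2.imwrite("pics/w1c.png",cv2.resize(a,None,fx=4,fy=3.6,interpolation=cv2.INTER_CUBIC))
a=cv2.imread("pics/w1.png")[60:140,175:255]; cv2.imwrite("pics/w1d.png",cv2.resize(a,None,fx=7,fy=7,interpolation=cv2.INTER_CUBIC))
```

```text
(no output)
```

View pics/w1c.png

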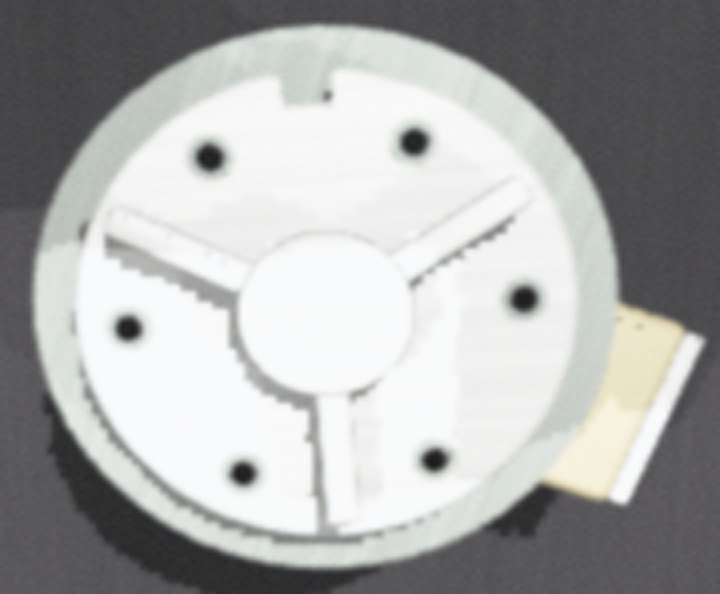

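View pics/w1d.png

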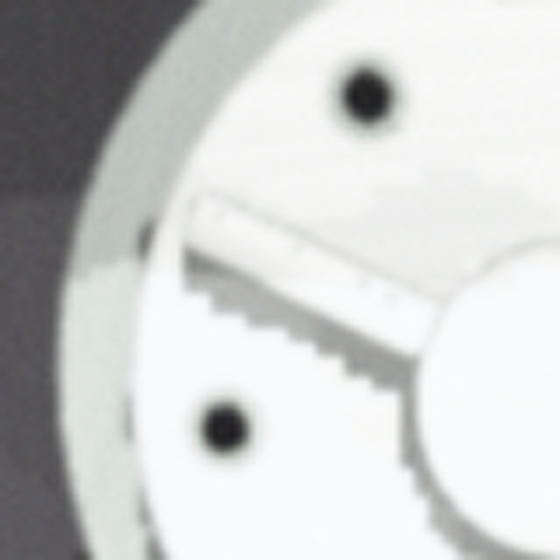

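Run:
```python
from h import *
import pickle
W=pickle.load(open("w1.pkl","rb"));T=ctrl.calibration("top");S=ctrl.calibration("scene")
f=lambda x,y:(175+x/4,30+y/3.6)
g=lambda x,y:(175+x/7,60+y/7)
ft=lambda x,y:(205+x/6,170+y/6)
print("boss tri",tri([(W,*f(326,315)),(T,*ft(267,288))]))
C=atz(W,*f(326,315),144);print("boss",C)
an=lambda v:np.degrees(np.arctan2(v[1],v[0]))
N=atz(W,*f(306,76),128)-C;print("notch outer top",an(N),np.linalg.norm(N[:2]))
for a,b in [((110,223),(245,278)),((405,265),(525,190)),((333,400),(340,525))]:
    A=atz(W,*f(*a),142);B=atz(W,*f(*b),142)
    print(an(A-C),an(B-C),np.linalg.norm((A-C)[:2]),np.linalg.norm((B-C)[:2]))
for p in [(165,230),(148,238),(160,225)]:
    P=atz(W,*g(*p),116);print("pin",P,an(P-C),np.linalg.norm((P-C)[:2]))
# flange
pts=[f(*p) for p in[(33,290),(620,300),(325,25),(110,110),(530,115),(320,568)]]
Q=np.array([atz(W,*p,110) for p in pts]);A=np.c_[2*Q[:,:2],np.ones(len(Q))];r=np.linalg.lstsq(A,(Q[:,:2]**2).sum(1),rcond=None)[0];print("flange",r[:2],np.sqrt(r[2]+r[0]**2+r[1]**2))
pts=[f(*p) for p in[(77,300),(578,300),(335,70),(130,170),(520,160),(330,535)]]
Q=np.array([atz(W,*p,128) for p in pts]);A=np.c_[2*Q[:,:2],np.ones(len(Q))];r=np.linalg.lstsq(A,(Q[:,:2]**2).sum(1),rcond=None)[0];print("disc",r[:2],np.sqrt(r[2]+r[0]**2+r[1]**2))
# adapter
for p in [(685,335),(612,498),(703,342),(625,503)]: print("ad",atz(W,*f(*p),76))
sp=lambda x,y:(220+x/7,150+y/7)
print("scene knob",atz(S,*sp(308,62),116),tri([(S,*sp(305,65)),(W,*g(165,230))]))
```

```text
boss tri (array([510.0675676 ,  11.70060724, 135.42667479]), [array([-0.13341872, -0.15608616]), array([ 0.06035474, -0.05224311])])
boss [510.17694977  11.77781522 144.        ]
notch outer top 94.05218992458674 58.16944047605683
154.8890468382612 153.40818912201945 52.88220385847782 20.307664428857507
33.8784955912474 33.74664727048366 21.440206814470226 53.05517470385958
-86.02280238743235 -86.84789315265176 21.359124274794688 54.13285966385821
pin [454.25900196  34.72501701 116.        ] 157.68808988770172 60.44328711839119
pin [451.84763573  33.68447165 116.        ] 159.41540030291563 62.30738697626857
pin [453.6022224   35.39075378 116.        ] 157.34550962663087 61.30473591104712
flange [509.60284955  11.27876548] 73.33037229834692
disc [510.66898131  11.18337149] 59.177811901852166
ad [610.2550562    3.26988158  76.        ]
ad [592.52202396 -47.76976361  76.        ]
ad [615.413094     1.10923188  76.        ]
ad [596.36229356 -49.42627573  76.        ]
scene knob [428.45023088  44.32897884 116.        ] (array([458.22215641,  35.23991432, 137.17971658]), [array([-0.5343329 , -0.00178649]), array([ 0.2415074 , -1.78281269])])
```

Call:
step_arm(
  motion=[
    [[-1, -0.13, 0.14, 0, 0.011], [-1, -0.13, 0.14, -0.4, 0.011], [-1, -0.13, 0.14, -0.7, 0.011], [-1, -0.13, 0.14, -0.7, 0.011], [-1, -0.13, 0.14, -0.83, 0.011], [-1, -0.13, 0.14, -0.83, 0.011], [-1, -0.13, 0.14, -0.83, 0.011]],
  ],
)

```text
t: 3.2
ee_pos: [490.4, -29.6, 135.1]
ee_rot: [[0.998, 0.065, 0.002], [0.065, -0.998, -0.0], [0.002, 0.001, -1.0]]
force: [0.2, -0.6, 0.5]
finger_gap: 0.004
```

Run:
```python
from h import *
s=ctrl.observe();print(s["t"],s["ee_pos"],s["force"])
import pickle;c=ctrl.calibration("wrist");a=ctrl.camera("wrist");pickle.dump(c,open("w2.pkl","wb"));cv2.imwrite("pics/w2.png",a)
```

```text
3.2 [490.42417563 -29.63594557 135.05727646] [ 0.21438506 -0.55402849  0.46628709]
```

View pics/w2.png

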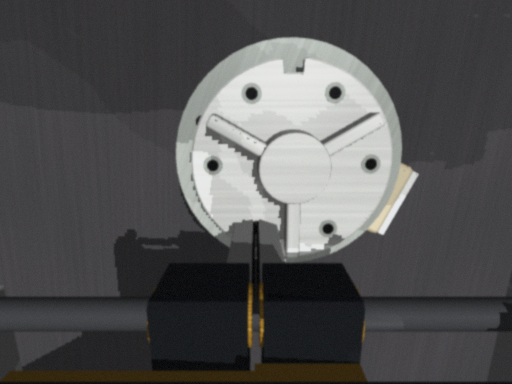

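Run:
```python
from h import *
C=np.array([510,11.5]);u=lambda a:np.array([np.cos(np.radians(a)),np.sin(np.radians(a))])
p0=ctrl.observe()["ee_pos"][:2]
P=lambda f,d:C+42*u(f)+d*u(f-90)
for f in [-86.4,-80,-75,-70,-65,-60,-55,-50,-45,-40,-35,-30,-25,-21]:
    s=(P(f,16.5)-p0)/150; print(f,s.round(3),round((f+86.4)/360,4))
```

```text
-86.4 [ 0.038 -0.013] 0.0
-80 [ 0.071 -0.022] 0.0178
-75 [ 0.097 -0.026] 0.0317
-70 [ 0.123 -0.028] 0.0456
-65 [ 0.149 -0.027] 0.0594
-60 [ 0.175 -0.024] 0.0733
-55 [ 0.201 -0.019] 0.0872
-50 [ 0.226 -0.012] 0.1011
-45 [ 0.251 -0.003] 0.115
-40 [0.274 0.009] 0.1289
-35 [0.297 0.022] 0.1428
-30 [0.318 0.038] 0.1567
-25 [0.338 0.055] 0.1706
-21 [0.353 0.07 ] 0.1817
```

Call:
step_arm(
  motion=[
    [[-1, 0.038, -0.013, 0, 0], [-1, 0.071, -0.022, 0, 0.018], [-1, 0.097, -0.026, 0, 0.032], [-1, 0.123, -0.028, 0, 0.046], [-1, 0.149, -0.027, 0, 0.059], [-1, 0.175, -0.024, 0, 0.073], [-1, 0.175, -0.024, 0, 0.073], [-1, 0.175, -0.024, 0, 0.073]],
  ],
)

```text
t: 4.25
ee_pos: [515.8, -32.7, 133.7]
ee_rot: [[0.866, 0.5, 0.0], [0.5, -0.866, -0.0], [0.0, 0.0, -1.0]]
force: [-1.0, -0.6, 0.6]
finger_gap: 0.005
```

Run:
```python
from h import *
s=ctrl.observe();print(s["t"],s["ee_pos"],s["force"])
import pickle;c=ctrl.calibration("wrist");a=ctrl.camera("wrist");pickle.dump(c,open("w3.pkl","wb"));cv2.imwrite("pics/w3.png",a)
```

```text
4.25 [515.76266723 -32.72680485 133.66253004] [-1.0189066  -0.5637644   0.62073206]
```

View pics/w3.png

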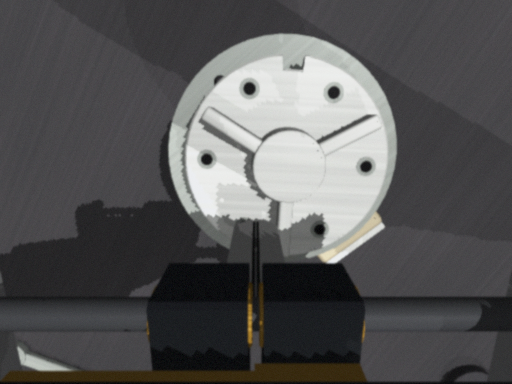

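Call:
step_arm(
  motion=[
    [[-1, 0.026, 0.005, 0, 0.014], [-1, 0.051, 0.012, 0, 0.028], [-1, 0.076, 0.021, 0, 0.042], [-1, 0.099, 0.033, 0, 0.056], [-1, 0.122, 0.046, 0, 0.07], [-1, 0.143, 0.062, 0, 0.083], [-1, 0.143, 0.062, 0, 0.083], [-1, 0.143, 0.062, 0, 0.083]],
  ],
)

```text
t: 5.3
ee_pos: [536.9, -23.4, 133.5]
ee_rot: [[0.502, 0.865, -0.0], [0.865, -0.502, -0.0], [-0.0, -0.0, -1.0]]
force: [0.4, 0.2, 1.1]
finger_gap: 0.004
```

Run:
```python
from h import *
s=ctrl.observe();print(s["t"],s["ee_pos"],s["force"])
import pickle;c=ctrl.calibration("wrist");a=ctrl.camera("wrist");pickle.dump(c,open("w4.pkl","wb"));cv2.imwrite("pics/w4.png",a)
cv2.imwrite("pics/w4c.png",cv2.resize(a[20:270,155:405],None,fx=2.4,fy=2.4,interpolation=cv2.INTER_CUBIC))
```

```text
5.3 [536.85323873 -23.43403892 133.47648182] [0.3702074  0.22381135 1.10949077]
```

View pics/w4c.png

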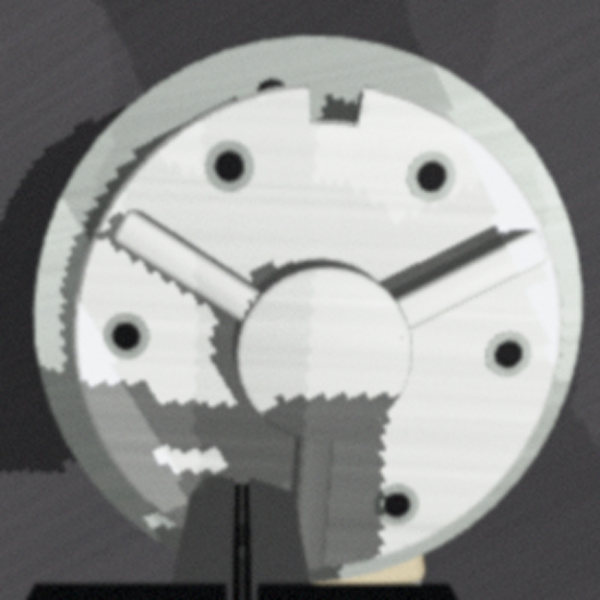

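Run:
```python
from h import *
import pickle
W=pickle.load(open("w4.pkl","rb"))
cv2.imwrite("pics/w4d.png",cv2.resize(cv2.imread("pics/w4.png")[35:95,240:320],None,fx=9,fy=9,interpolation=cv2.INTER_CUBIC))
f=lambda x,y:(155+x/2.4,20+y/2.4)
an=lambda v:np.degrees(np.arctan2(v[1],v[0]))
C=atz(W,*f(325,348),144);print(C)
for p,z in [((336,90),128),((272,85),116),((336,122),118)]:
    v=atz(W,*f(*p),z)-C;print(an(v),np.linalg.norm(v[:2]))
for a,b in [((118,225),(250,300)),((405,310),(535,245)),((312,440),(310,560))]:
    A=atz(W,*f(*a),142);B=atz(W,*f(*b),142);print(an(A-C),an(B-C),an(B-A))
```

```text
[508.97452279  14.07590466 144.        ]
147.1338415449178 56.42180884631504
160.72413922992777 60.35707365706451
145.27320441342496 50.81957823792694
-150.5733161110838 -152.14353334031208 30.36758882412604
84.58785443469145 86.04693643907319 86.97000180560897
-35.91406591034249 -32.351453511770224 -29.762055906863136
```

View pics/w4d.png

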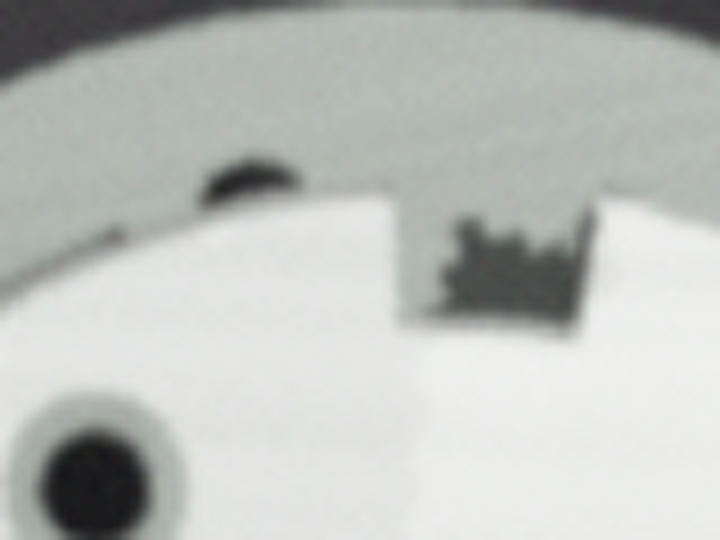

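Call:
step_arm(
  motion=[
    [[-1, 0.012, 0.01, 0, 0.008], [-1, 0.024, 0.021, 0, 0.017], [-1, 0.035, 0.032, 0, 0.025], [-1, 0.042, 0.04, 0, 0.031], [-1, 0.042, 0.04, 0, 0.031], [-1, 0.042, 0.04, 0, 0.031]],
  ],
)

```text
t: 6.1
ee_pos: [543.3, -17.3, 133.5]
ee_rot: [[0.324, 0.946, -0.0], [0.946, -0.324, -0.0], [-0.0, -0.0, -1.0]]
force: [-0.8, 0.9, -0.6]
finger_gap: 0.005
```

Run:
```python
from h import *
s=ctrl.observe();print(s["t"],s["ee_pos"],s["force"])
import pickle;c=ctrl.calibration("wrist");a=ctrl.camera("wrist");pickle.dump(c,open("w5.pkl","wb"));cv2.imwrite("pics/w5.png",a)
cv2.imwrite("pics/w5d.png",cv2.resize(a[35:95,240:320],None,fx=9,fy=9,interpolation=cv2.INTER_CUBIC))
```

```text
6.1 [543.33251181 -17.34494668 133.50353672] [-0.76457097  0.87386558 -0.55276913]
```

View pics/w5.png

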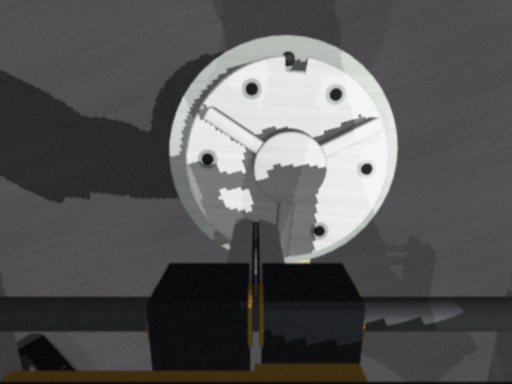

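View pics/w5d.png

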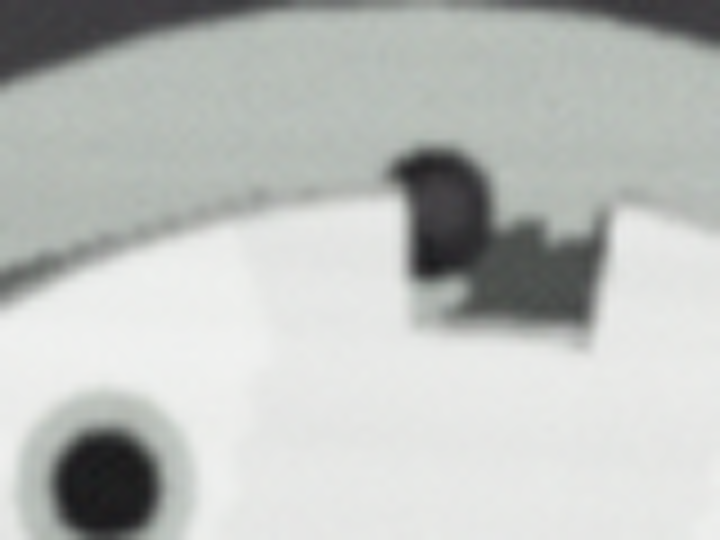

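Call:
step_arm(
  motion=[
    [[-1, 0.007, 0.008, 0, 0.0055], [-1, 0.0135, 0.016, 0, 0.011], [-1, 0.0135, 0.016, 0, 0.011], [-1, 0.0135, 0.016, 0, 0.011]],
  ],
)

```text
t: 6.65
ee_pos: [545.4, -14.8, 133.4]
ee_rot: [[0.258, 0.966, -0.0], [0.966, -0.258, 0.0], [0.0, -0.0, -1.0]]
force: [-0.9, 0.8, -0.1]
finger_gap: 0.01
```

Run:
```python
from h import *
s=ctrl.observe();print(s["t"],s["ee_pos"],s["force"])
import pickle;c=ctrl.calibration("wrist");a=ctrl.camera("wrist");pickle.dump(c,open("w6.pkl","wb"));cv2.imwrite("pics/w6.png",a)
cv2.imwrite("pics/w6d.png",cv2.resize(a[35:95,250:330],None,fx=9,fy=9,interpolation=cv2.INTER_CUBIC))
```

```text
6.65 [545.39382459 -14.82030061 133.44424617] [-0.87283065  0.80209665 -0.09423575]
```

View pics/w6d.png

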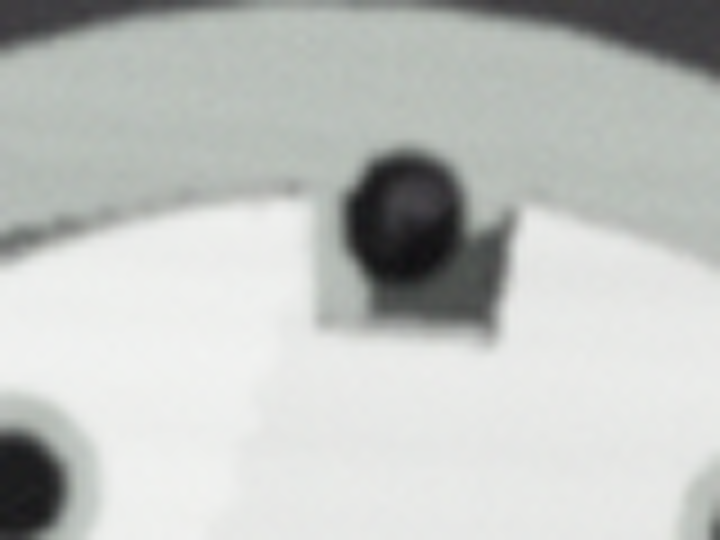

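Run:
```python
from h import *
import pickle
from scipy.optimize import least_squares
W=pickle.load(open("w6.pkl","rb"));a=cv2.imread("pics/w6.png")
g=lambda x,y:np.array([250+x/9,35+y/9])
an=lambda v:np.degrees(np.arctan2(v[1],v[0]))
# notch corners at z128: mouth L,R at r=sqrt(60^2-6.5^2), inner at r=52
obs=[g(313,197),g(516,203),g(318,325),g(493,340)]
loc=np.array([[59.65,6.5],[59.65,-6.5],[52,6.5],[52,-6.5]])
A=np.array([atz(W,*o,128)[:2] for o in obs]);print(A.round(1))
print("w mouth",np.linalg.norm(A[0]-A[1]),"inner",np.linalg.norm(A[2]-A[3]))
m=(A[0]+A[1])/2
for z in (110.5,113,114.5): 
    P=atz(W,*g(406,216),z)[:2]; print(z,"pin",P, "notch mouth",m)
B=atz(W,*g(406,216),113)[:2]
t=(A[0]-A[1]);t/=np.linalg.norm(t);print("tangential pin-notch (+=ccw of left..)",t@(B-m),t)
# better: pin outline predicted for notch-center P
c=[proj(W,[m[0],m[1],z]) for z in(110,113,116)]
print([((p-[250,35])*9).round(0) for p in c])
v=np.array([W["R"]]);print(-np.array(W["R"]).T@W["t"])
cv2.imwrite("pics/w6f.png",cv2.resize(a[20:270,165:415],None,fx=2.4,fy=2.4,interpolation=cv2.INTER_CUBIC))
```

```text
[[452.9  25.7]
 [456.4  37.5]
 [460.1  24.3]
 [463.7  34.4]]
w mouth 12.27895320847576 inner 10.750021120203996
110.5 pin [453.5266942   33.50845591] notch mouth [454.69332158  31.58054278]
113 pin [453.79964408  33.13263906] notch mouth [454.69332158  31.58054278]
114.5 pin [453.96341401  32.90714895] notch mouth [454.69332158  31.58054278]
tangential pin-notch (+=ccw of left..) -1.2329620270974229 [-0.28504935 -0.95851284]
[array([381., 243.]), array([386., 237.]), array([391., 230.])]
[475.62286451   3.08487293 312.88304041]
```

View pics/w6f.png

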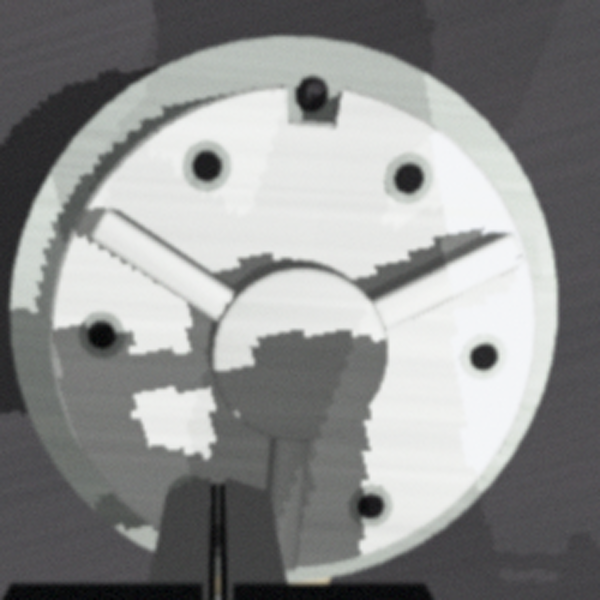

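```bash
cat > holes.py <<'E'
from h import *
import pickle,sys
from scipy.optimize import least_squares
an=lambda v:np.degrees(np.arctan2(v[1],v[0]))
def refine(a,p):
    gry=cv2.cvtColor(a,cv2.COLOR_BGR2GRAY); x,y=map(int,np.round(p));r=5
    w=gry[y-r:y+r+1,x-r:x+r+1].astype(float); w=np.clip(90-w,0,None)
    Y,X=np.mgrid[y-r:y+r+1,x-r:x+r+1]; return (w*X).sum()/w.sum(),(w*Y).sum()/w.sum()
def run(name,pix,z=128):
    W=pickle.load(open(f"{name}.pkl","rb"));a=cv2.imread(f"pics/{name}.png")
    pix=[refine(a,p) for p in pix]
    Q=np.array([atz(W,*p,z)[:2] for p in pix])
    c0=Q.mean(0); 
    # free z scale: fit center, r, angle; holes at 60k+off
    th=np.array([an(q-c0) for q in Q]); k=np.round((th-th[0])/60)
    def res(p): 
        t=np.radians(p[3]+60*k); return (np.c_[p[0]+p[2]*np.cos(t),p[1]+p[2]*np.sin(t)]-Q).ravel()
    s=least_squares(res,[*c0,45,th[0]]); print(name,s.x, "rms",np.sqrt((s.fun**2).mean()), "notch cand",(s.x[3]+30)%60); return W,s.x
if __name__=="__main__":
    f=lambda x,y:(175+x/4,30+y/3.6)
    run("w1",[f(*p) for p in[(210,157),(413,142),(128,328),(523,298),(243,473),(435,460)]])
    f=lambda x,y:(155+x/2.4,20+y/2.4)
    run("w4",[f(*p) for p in[(230,166),(431,177),(126,335),(508,353),(397,505)]])
    f=lambda x,y:(165+x/2.4,20+y/2.4)
    W,x=run("w6",[f(*p) for p in[(207,166),(408,178),(102,335),(484,356),(370,505)]])
    a=x[3]-30 if False else None
    for ang in [x[3]+30,x[3]-30]:
        print(ang%360,x[:2]+60*np.array([np.cos(np.radians(ang)),np.sin(np.radians(ang))]))
E
python3 holes.py
```

```text
w1 [509.66339129  12.05183747  47.05722178 124.13023724] rms 0.044116905893529755 notch cand 34.13023724379144
w4 [ 510.39753869   12.90257599   47.08662722 -182.99554846] rms 0.036331300825346115 notch cand 27.004451535816656
w6 [ 510.30434017   12.93949116   47.03019148 -168.2971883 ] rms 0.20020783598962327 notch cand 41.70281169683767
221.70281169683767 [465.50800799 -26.97652847]
161.70281169683767 [453.33788706  31.77624301]
```

Call:
step_arm(
  motion=[
    [[-1, -0.025, -0.03, 0, 0], [-1, -0.025, -0.03, 0, 0], [-1, -0.025, -0.03, 0.1, 0], [-1, -0.025, -0.03, 0.22, 0], [-1, -0.025, -0.03, 0.22, 0], [-1, -0.236, 0.18, 0.22, 0], [-1, -0.236, 0.18, 0.22, 0], [-1, -0.236, 0.18, 0.22, 0]],
  ],
)

```text
t: 7.7
ee_pos: [510.5, 11.7, 166.6]
ee_rot: [[0.258, 0.966, 0.001], [0.966, -0.258, -0.001], [-0.0, 0.001, -1.0]]
force: [0.1, -0.3, 0.4]
finger_gap: 0.005
```

Run:
```python
from h import *
s=ctrl.observe();print(s["t"],s["ee_pos"],s["force"])
import pickle;c=ctrl.calibration("wrist");a=ctrl.camera("wrist");pickle.dump(c,open("w7.pkl","wb"));cv2.imwrite("pics/w7.png",a)
cv2.imwrite("pics/w7d.png",cv2.resize(a,None,fx=1.5,fy=1.5,interpolation=cv2.INTER_CUBIC))
```

```text
7.7 [510.46906354  11.7031266  166.61050516] [ 0.11960466 -0.28135305  0.43873307]
```

View pics/w7d.png

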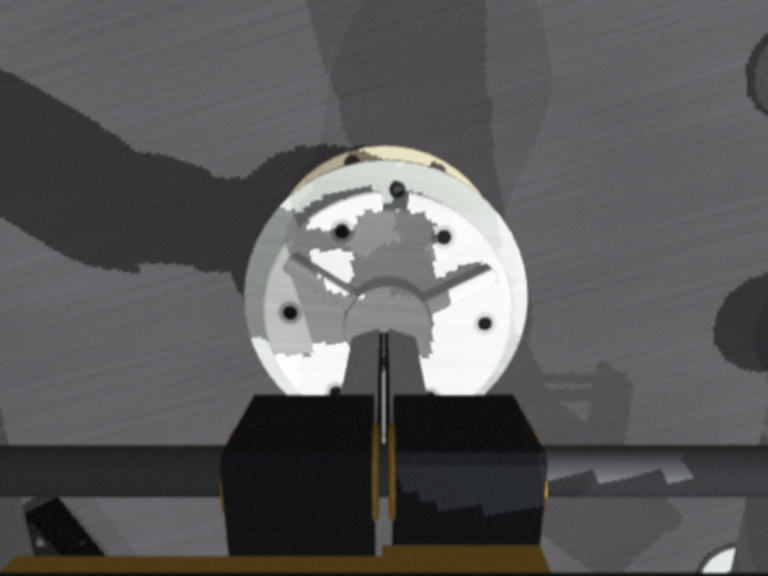

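Run:
```python
from holes import *
f=lambda x,y:(x/1.5,y/1.5)
W,x=run("w7",[f(*p) for p in[(342,231),(444,237),(290,312),(484,323)]])
a=cv2.imread("pics/w7.png");cv2.imwrite("pics/w7e.png",cv2.resize(a[110:150,235:295],None,fx=10,fy=10,interpolation=cv2.INTER_CUBIC))
```

```text
w7 [ 491.02107099   19.22840784   40.70155549 -138.13509257] rms 8.34416344104209 notch cand 11.864907431721718
```

View pics/w7e.png

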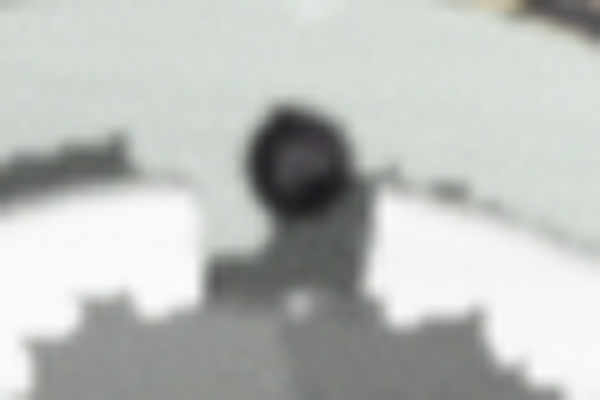

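Run:
```python
import holes; from holes import *
W=pickle.load(open("w7.pkl","rb"));a=cv2.imread("pics/w7.png")
pix=[refine(a,(x/1.5,y/1.5)) for x,y in[(342,231),(444,237),(290,312),(484,323)]]
print(np.round(pix,1))
Q=np.array([atz(W,*p,128)[:2] for p in pix]);k=np.array([0,-1,1,-2])
def res(p):
    t=np.radians(p[2]+60*k);return (np.c_[p[0]+47.05*np.cos(t),p[1]+47.05*np.sin(t)]-Q).ravel()
s=least_squares(res,[510,12,190]);print(s.x,"notch",s.x[2]-30,s.fun.round(2))
P=atz(W,235+29.7,110+16,113.5)[:2];print("pin",P,an(P-s.x[:2]),np.linalg.norm(P-s.x[:2]))
```

```text
[[227.5 154.4]
 [295.3 157.6]
 [192.9 208.1]
 [322.8 215.3]]
[510.37602481  12.86798479 191.80844758] notch 161.80844757856295 [-0.27  0.07  0.09  0.02  0.2  -0.03 -0.02 -0.05]
pin [453.46011034  33.05537574] 160.47101562189843 60.38999978764405
```

Call:
step_arm(
  motion=[
    [[-1, 0, 0.005, -0.07, 0], [-1, 0, 0.005, -0.13, 0], [-1, 0, 0.005, -0.13, 0], [-1, 0, 0.005, -0.14, 0], [-1, 0, 0.005, -0.147, 0], [-1, 0, 0.005, -0.153, 0], [-1, 0, 0.005, -0.16, 0], [-1, 0, 0.005, -0.16, 0]],
  ],
)

```text
t: 8.75
ee_pos: [510.2, 12.9, 142.7]
ee_rot: [[0.258, 0.966, 0.0], [0.966, -0.258, -0.0], [0.0, 0.0, -1.0]]
force: [-0.2, 0.0, 2.5]
finger_gap: 0.003
```

Call:
step_arm(
  motion=[
    [[-1, 0, 0, -0.007, 0], [-1, 0, 0, -0.013, 0], [-1, 0, 0, -0.02, 0], [-1, 0, 0, -0.02, 0]],
  ],
)

```text
t: 9.25
ee_pos: [510.3, 12.9, 139.9]
ee_rot: [[0.258, 0.966, 0.001], [0.966, -0.258, -0.0], [-0.0, 0.001, -1.0]]
force: [-0.9, 0.1, 5.7]
finger_gap: 0.005
```

Call:
step_arm(
  motion=[
    [[-1, 0, 0, -0.007, 0], [-1, 0, 0, -0.013, 0], [-1, 0, 0, -0.02, 0], [-1, 0, 0, -0.027, 0], [-1, 0, 0, -0.027, 0]],
  ],
)

```text
t: 9.88
ee_pos: [510.3, 12.9, 136.4]
ee_rot: [[0.258, 0.966, 0.001], [0.966, -0.258, -0.001], [-0.0, 0.001, -1.0]]
force: [-2.0, -0.2, 12.6]
finger_gap: 0.009
```

Call:
step_arm(
  motion=[
    [[-1, 0, 0, -0.005, 0], [-1, 0, 0, -0.01, 0], [-1, 0, 0, -0.01, 0]],
  ],
)

```text
t: 10.25
ee_pos: [510.3, 12.9, 136.1]
ee_rot: [[0.258, 0.966, 0.001], [0.966, -0.258, -0.002], [-0.001, 0.002, -1.0]]
force: [-5.3, -2.1, 23.2]
finger_gap: 0.002
```

Call:
step_arm(
  motion=[
    [[-1, 0, 0, 0, 0], [-1, 0, 0, 0, 0], [-1, 0, 0, 0, 0], [-1, 0, 0, 0, 0]],
  ],
)

```text
t: 10.75
ee_pos: [510.3, 12.9, 136.1]
ee_rot: [[0.258, 0.966, 0.002], [0.966, -0.258, -0.002], [-0.001, 0.002, -1.0]]
force: [-5.2, -1.5, 24.3]
finger_gap: 0.006
```

Run:
```python
from h import *
s=ctrl.observe();print(s["t"],s["ee_pos"],s["force"])
a=ctrl.camera("wrist");b=ctrl.camera("scene");t=ctrl.camera("top")
a=cv2.resize(a[60:240,150:390],None,fx=2.5,fy=2.5,interpolation=cv2.INTER_CUBIC)
cv2.imwrite("pics/w8.png",a)
cv2.imwrite("pics/s8.png",np.hstack([cv2.resize(b,(400,300)),cv2.resize(t,(400,300))]))
```

```text
10.75 [510.33870206  12.8634868  136.14624055] [-5.19744581 -1.5409373  24.25871605]
```

View pics/w8.png

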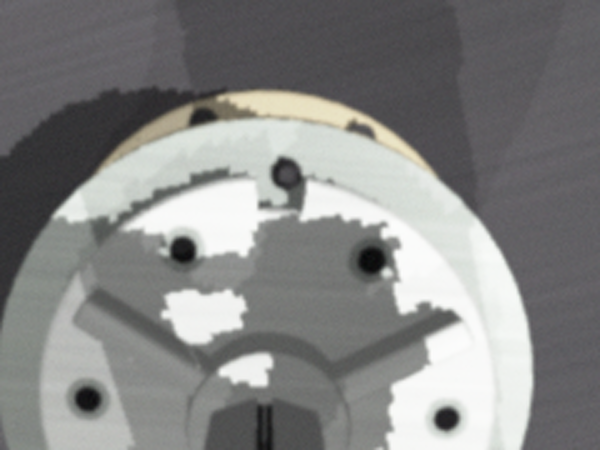

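View pics/s8.png

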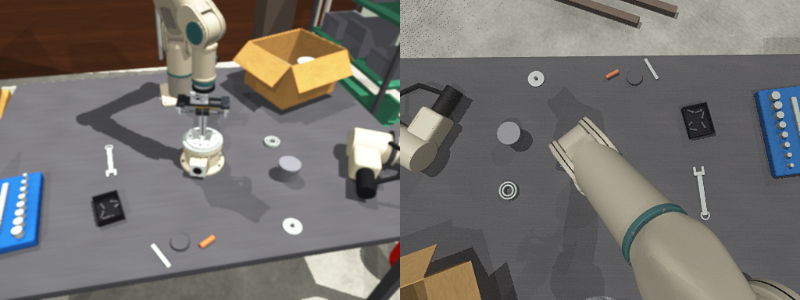

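```bash
python3 -c "
from station import ctrl
print(ctrl.observe()['force']);print(ctrl.job_done())"
```

```text
[-5.29728473 -1.58617225 24.99183585]
the job is handed in; nothing more can be done
None
```

The gear unit is closed and handed in: the cover is home on the housing face, and the shut fingertips are still pressing on its boss. This took about 11 s of the 64 s allowed.

- **Turning:** I pushed one rib with the shut fingertips and turned the cover about 68° anticlockwise. The notch ended about 1.4° past the pin, roughly 1.4 mm, which is inside the 2.5 mm it allows. I did not turn it back.
- **Pressing:** the force rose smoothly, 2.5 N, then 5.7 N, then 12.6 N as the cover neared home. It then hit a hard stop with the fingertips at z = 136.1 mm; the expected boss height when home is 136 mm. The arm holds it there with about 25 N down and about 5.5 N sideways.
- **Last look:** the wrist picture shows the pin inside the notch. By eye in the final scene and top pictures, the bystanders are where they started.

**Disagreement:** my two-view measurement of the boss height, before turning, gave 135 mm instead of 144 mm, because both views were nearly overhead. I went by the stated height, which the contact force confirmed.

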